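Take the whetstone out of its sprung holder and lay it on the drying rack

TASK

The knife is sharp and the whetstone has to dry. Press the holder's thumb release fully down and, keeping it down, push the spring-loaded jaw all the way back; let the release come up so that the jaw stays locked open at its last notch. Then lift the stone out and lay it gently, flat and lengthwise, on the middle of the wire drying rack, without leaning hard on the holder or disturbing the knife, the mug or the bowl of carrots.

Things in the scene. Friction and masses are not known exactly. Their poses are not given: they have to be found in the camera images.
- holder: whetstone holder on rubber feet, fixed to the worktop, 317 mm long (its y), 76 mm wide. Origin: centre of its underside, z up. Fixed jaw at its -y end (rubber face at y = -122 mm, top 34 mm above the worktop), two steel guide rods, stone rests 16 mm above the worktop, sliding jaw towards +y, end block at +y (top 24 mm high)
- jaw (a joint): the sliding black jaw: 0 = clamped on the stone; grows as it slides along the holder's +y, away from the stone, to a stop at 0.040 m. A spring pulls it shut (6 N closed, 8 N open, 1 N friction). With the release up it locks every 12 mm (0, 0.012, 0.024, last notch 0.036): let go at 0.037 to 0.040, the spring draws it back into the last notch; let go short of that, into the one before
- jaw_pocket (a point): point fixed to the sliding jaw: centre of its thumb pocket, 24 mm above the worktop, 67 mm along +y from the holder's origin when closed. The pocket is 46 mm long in y, between the jaw's cheek (stone side, top 34 mm above the worktop) and the thumb ridge (+y side, top 50 mm high), against which a fingertip can push the jaw back; its side walls are 24 mm high
- release (a joint): thumb release: spring push button in the jaw's pocket, flat dark cap 44 mm (x) by 38 mm (y) centred on jaw_pocket. 0 = up, 0.008 m = fully down on its stop; the jaw is free beyond about 0.006. Spring 3.5 N at first, 7 N fully down. The cap is screwed on its stem and its height differs: top 34 to 44 mm above the worktop when up, 8 mm less when down; it must be felt, and not loaded over 35 N
- whetstone: two-layer whetstone, dark below and pale above, 150 mm long (its y), 50 mm wide (its x), 25 mm thick, about 0.42 kg. Origin: centre of its underside. It lies along the holder between the jaws; its top is 41 mm above the worktop and its long sides are free for the fingers
- rack: flat wire drying rack, fixed, 250 mm long (its y) by 170 mm (its x). Origin: under its centre on the worktop; the tops of its cross wires are 24 mm above the worktop; nothing stands above them
- knife: chef's knife lying flat on the worktop behind the work, 300 mm long along its y (wooden handle at -y), 15 mm high; origin on its underside at the bolster
- mug: pale mug standing behind the work, 82x118x92 mm, origin at its underside
- carrots: dark blue bowl of carrots standing behind the work, diameter 152 mm, 124 mm high, origin at its underside; above it, from about x = 0.55 m on, hangs a wall cabinet whose underside is 0.52 m above the worktop: when crossing between left and right keep the wrist nearer the base

How it is judged:
By the outcome, as a careful person would: the job done as asked, in the order asked, and still so for the second after the job is handed in, with the robot touching nothing.
It also fails if it takes over 58 s, if anything falls off the work surface, if the arm or the gripper's body presses on something with over 40 N, if the wrist force passes 120 N, or if a joint passes its speed limit or range.

ROBOT

A 6-joint arm with a two-finger parallel gripper is mounted at the origin on a cart in front of the work surface, level with it; the furniture and walls round the work are solid. World frame = base frame: x ahead of the robot, y to its left, z up, the work surface at z = 0. Lengths are in mm, angles in degrees, forces in N, time in s.
With the tool pointing down it reaches from about 300 to 750 mm from the base axis. Payload 8.5 kg.
Tool frame: the origin (TCP) lies at the very end of the fingers, on their centre line; the grasp point (between the pads) lies 19 mm behind it (arm.grip_point_offset is the distance from the TCP to the grasp point, in mm); z points along the fingers, y is the line along which they close (so a half turn about z gives the same grasp; the last joint's range is limited). The gripper opens to 85 mm and grips with 20 to 120 N. Pads are 22 mm wide; open, the fingers measure 114 mm over their backs; the gripper's body (76 mm by 85 mm) begins 54 mm behind the grasp point. The pads swing forward as they close: fully open they stand 13 mm farther back than shut.
Start: joints at [51.148, 21.807, 74.336, -0, 83.858, -12.336], TCP at [245.539, 492.129, 193.322] pointing down, gripper open.
Joint ranges: [-178.18, 178.18], [-50.72, 133.34], [12.68, 142.11], [-81.47, 261.47], [9.98, 163.14], [-165.26, 165.26]. Speed limits (degrees/s): [136.94, 136.94, 180, 180, 180, 180].

INTERFACE

Orientations are given as a 3x3 rotation matrix whose columns are the frame's x, y, z axes.
In Python, from station import arm gives the robot as it stands.
- The arm moves only by the shell command python3 steer.py 'ROWS' [FORCE]. ROWS is a JSON object whose key "steps" holds a list of rows, 1 to 10 of them, each of 7 numbers: dx, dy, dz in units of 25 mm, then a rotation vector rx, ry, rz in units of 10 degrees, then the finger opening in mm; each row is the pose to reach, as a shift and turn from the pose commanded when the command began, along the tool's axes at that moment; what a row does not reach only later rows make up. A row lasts 1/12 s, in which the tool goes at most 41.7 mm and 7.16 degrees, less where a joint would pass 70% of its speed; a pose out of reach is approached as far as the arm can. The fingers move at their own pace and stop on an object; FORCE is the grip in N (left out, the last holds). Time passes only in rows, so rows that do not move let the fingers close. It prints the time, the measured TCP pose, the force, the opening and the grip force at its end. Input that does not fit is refused with a message, and nothing moves.
- arm.sense(): the state, without advancing time (a new reading comes with each control period).
- arm.grab_frame(name): name is "side" or "top" or "wrist"; returns a dict with "img" (420x560x3 uint8, red, green, blue), "intrinsics" (3x3 intrinsics, pixels), "extrinsics" (4x4, takes a point from camera to world coordinates). Camera axes: x right, y up, looking along -z (the intrinsics and any distortion apply to the point x, -y, -z); pixel columns grow to the right and rows downward; lengths in mm; the calibration is good to about 2 mm. A picture is of the moment at which its call begins. There is no depth.
- arm.sign_off(): hands the job in; it is judged then, once.
The state is a dict: "t": time; "joints": joint angles; "qd": joint speeds; "effort": joint torques, N m; "tool_pos": TCP position; "ee_rot": TCP orientation; "wrist_force": force on the tool from outside, world axes, zero at the start; "torque": the same for the moment, N m; "gripper_width": finger opening in mm; "gripper_force": force on a finger pad.
Only numpy, scipy, OpenCV 4.12 (cv2) and the standard library are available. Lean on these libraries where they do the work, as an engineer would, in place of code of your own. Each camera call takes 0.05 s, during which the arm holds its last target. There are 200 camera calls.

## Working session

There is one attempt and no reset: what is moved stays moved. The work goes in short steps, Python scripts to look and compute and a shell command to move; the robot and the scene stay as the last step left them, time stands still between calls to the robot, and variables do not carry over. Pictures are saved under pics/ and viewed, at most 10 in all, crops included, and the job is handed in when it is done.

```bash
ls; mkdir -p pics; python3 - <<'E'
from station import arm
import cv2,numpy as np
s=arm.sense();print(s['t'],s['tool_pos'],s['ee_rot'],s['wrist_force'],s['gripper_width'],arm.grip_point_offset)
for n in ("side","top"):
    f=arm.grab_frame(n);cv2.imwrite(f"pics/{n}0.png",f['img'][:,:,::-1])
    np.savez(f"pics/{n}0.npz",**f);print(n,f['intrinsics'],f['extrinsics'],[k for k in f])
E
```

```text
pics
station.py
steer.py
0.0 [245.3121055  491.86053396 192.71183333] [[-8.94833685e-01  4.46398674e-01 -9.48230849e-04]
 [ 4.46399551e-01  8.94833029e-01 -1.13628733e-03]
 [ 3.41271127e-04 -1.44007800e-03 -9.99998905e-01]] [0.43760582 0.11908738 0.81186567] 85.15551548264214 18.700000000000003
side [[449.992586     0.         275.86209488]
 [  0.         449.992586   210.34893573]
 [  0.           0.           1.        ]] [[-7.40550184e-02  8.10188901e-01 -5.81472097e-01 -1.87271451e+02]
 [-9.97253766e-01 -5.96472803e-02  4.38990653e-02 -3.25776269e+01]
 [ 8.83306374e-04  5.83126184e-01  8.12381113e-01  1.08316818e+03]
 [ 0.00000000e+00  0.00000000e+00  0.00000000e+00  1.00000000e+00]] ['img', 'intrinsics', 'extrinsics']
top [[400.88845239   0.         278.69801365]
 [  0.         400.88845239 212.48862277]
 [  0.           0.           1.        ]] [[ 2.58756899e-02  9.96919098e-01 -7.40456685e-02  4.88992589e+02]
 [-9.99494246e-01  2.71698596e-02  1.65242441e-02 -8.43726966e+01]
 [ 1.84851449e-02  7.35806434e-02  9.97117941e-01  1.16649451e+03]
 [ 0.00000000e+00  0.00000000e+00  0.00000000e+00  1.00000000e+00]] ['img', 'intrinsics', 'extrinsics']
```

View pics/side0.png

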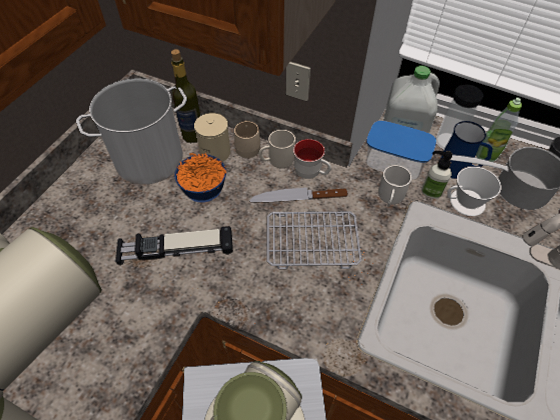

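View pics/top0.png

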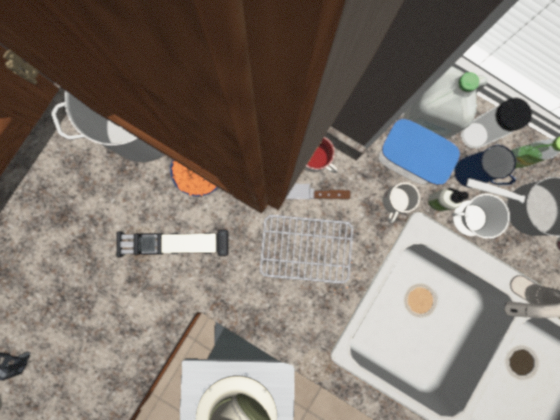

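Side view: the holder spans (118,250) to (232,240) with its jaw and pocket on the left (+y), and the rack is centred near (313,240). Top view: the holder spans (117,243) to (228,243) and the rack is near (308,250). I'll enlarge both views to measure.

```bash
python3 - <<'E'
import cv2,numpy as np
s=cv2.imread('pics/side0.png');t=cv2.imread('pics/top0.png')
a=cv2.resize(s[215:275,108:241],None,fx=6,fy=5,interpolation=3)  #133*6=798
b=cv2.resize(t[225:263,108:241],None,fx=6,fy=6,interpolation=3)
a=cv2.resize(s[215:275,108:241],None,fx=6,fy=6,interpolation=3)
cv2.imwrite('pics/hold.png',np.vstack([a,b])[:600])
a=cv2.resize(s[205:272,255:370],None,fx=4,fy=4,interpolation=3)
b=cv2.resize(t[208:290,255:370],None,fx=4,fy=4,interpolation=3)
cv2.imwrite('pics/rack.png',np.vstack([a,b])[:600])
E
```

```text
(no output)
```

View pics/hold.png

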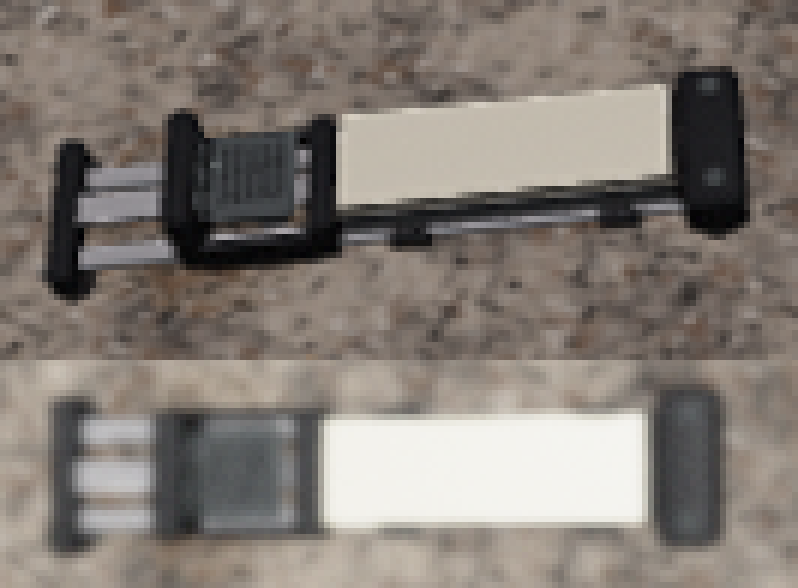

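View pics/rack.png

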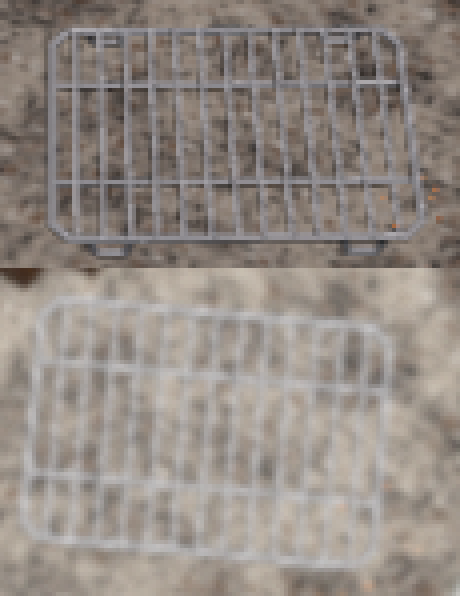

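The crops show the stone's four top corners in both views, the dark cap in the pocket (about (250,178) and (242,472) in the crop), and the rack's frame corners. Triangulating next.

```bash
cat > tri.py <<'E'
import numpy as np
def ray(f,p):
    K,E=f['intrinsics'],f['extrinsics'];d=np.linalg.inv(K)@[p[0],p[1],1]
    return E[:3,3],E[:3,:3]@(d*[1,-1,-1])
def tri(rs):
    A=np.zeros((3,3));b=np.zeros(3)
    for o,d in rs:
        d=d/np.linalg.norm(d);P=np.eye(3)-np.outer(d,d);A+=P;b+=P@o
    x=np.linalg.solve(A,b)
    return x,max(np.linalg.norm(np.cross(x-o,d/np.linalg.norm(d))) for o,d in rs)
def plane(r,z): o,d=r;return o+d*(z-o[2])/d[2]
E
python3 - <<'E'
import numpy as np
from tri import *
np.set_printoptions(precision=1,suppress=True)
S=np.load('pics/side0.npz');T=np.load('pics/top0.npz')
def go(name,a,b,k,oa,ob,off,z):
    A=[];ZA=[];ZB=[]
    for p,q in zip(a,b):
        p=(np.array(p)+.5)/k-.5+oa;q=(np.array(q)-[0,off]+.5)/k-.5+ob
        r=[ray(S,p),ray(T,q)];x,e=tri(r);A.append(x);ZA.append(plane(r[0],z));ZB.append(plane(r[1],z));print(name,x,round(e,1),ZA[-1][:2],ZB[-1][:2])
    for A in(A,ZA,ZB):
        A=np.array(A);d=(A[0]+A[3]-A[1]-A[2])/2;w=(A[0]+A[1]-A[2]-A[3])/2
        print(' centre',A.mean(0),'len',np.linalg.norm(d),'wid',np.linalg.norm(w),'yaw of +y',np.degrees(np.arctan2(-d[0],d[1])))
go('stone',[(341,116),(666,84),(671,178),(338,212)],[(323,418),(645,413),(645,524),(321,527)],6,(108,215),(108,225),360,41)
go('cap',[(204,138),(297,132),(293,216),(210,224)],[(203,428),(282,428),(281,517),(200,517)],6,(108,215),(108,225),360,40)
go('rack',[(52,30),(402,30),(425,238),(50,240)],[(42,298),(390,326),(377,570),(24,542)],4,(255,205),(255,208),268,24)
go('rack',[(52,30),(402,30),(425,238),(50,240)],[(42,298),(390,326),(377,570),(24,542)],4,(255,205),(255,208),268,20)
E
```

```text
stone [502.8 222.8  39.3] 0.1 [501.7 222.3] [502.8 222.5]
stone [509.1  73.8  39.8] 0.3 [508.3  73.9] [509.1  73.3]
stone [457.6  71.6  40.6] 0.1 [457.3  71.7] [457.6  71.4]
stone [452.3 221.3  38.2] 0.5 [450.5 220.1] [452.4 221. ]
 centre [480.4 147.4  39.5] len 149.47133727987662 wid 51.063040069158156 yaw of +y 2.2160000256159975
 centre [479.5 147.   41. ] len 148.53019390382764 wid 51.133372235991146 yaw of +y 2.6028761923607115
 centre [480.5 147.   41. ] len 149.48638368375154 wid 50.97350694217736 yaw of +y 2.1915902423163645
cap [496.8 282.2  36.1] 2.8 [494.9 284. ] [496.7 278. ]
cap [497.7 242.9  35.9] 0.2 [495.1 242. ] [497.7 241.5]
cap [456.2 242.7  30.6] 0.0 [450.5 240.2] [456.5 239.9]
cap [455.2 280.1  30. ] 0.3 [449.1 276.8] [455.6 277.3]
 centre [476.5 262.   33.2] len 38.408904857705075 wid 41.95002738706634 yaw of +y 1.39798207465038
 centre [472.4 260.7  40. ] len 39.28812862025541 wid 45.45794847954495 yaw of +y 1.1559558413286661
 centre [476.6 259.2  40. ] len 36.92287613020136 wid 41.19601182414531 yaw of +y 1.4794813107542946
rack [565.1 -65.2  25.7] 0.4 [566.
[... 380 characters left out ...]
82900498 yaw of +y -4.042796497913318
 centre [ 472.1 -185.7   24. ] len 250.13998421696343 wid 173.1213261992004 yaw of +y -3.08003522877942
rack [565.1 -65.2  25.7] 0.4 [569.1 -65.7] [565.5 -64.7]
rack [ 552.1 -317.5   17.7] 2.0 [ 550.5 -318.9] [ 552.1 -315. ]
rack [ 378.9 -305.4   22.4] 2.0 [ 380.1 -304. ] [ 378.4 -307.9]
rack [392.8 -55.2  27.5] 1.9 [397.1 -53.5] [392.  -56.9]
 centre [ 472.2 -185.8   23.3] len 251.71705023234608 wid 173.10953212070672 yaw of +y -3.0675302699514497
 centre [ 474.2 -185.5   20. ] len 252.4697467947446 wid 171.74157847300592 yaw of +y -4.042796497913336
 centre [ 472.  -186.1   20. ] len 251.01575204467696 wid 173.72744316307163 yaw of +y -3.08003522877942
```

```bash
cat > d.py <<'E'
import sys,numpy as np
from scipy.spatial.transform import Rotation as R
from station import arm
np.set_printoptions(precision=1,suppress=True)
x,y,z,yaw=map(float,sys.argv[1:5])
s=arm.sense();M=np.array(s['ee_rot']);c,n=np.cos(np.radians(yaw)),np.sin(np.radians(yaw))
G=np.array([[-n,c,0],[c,n,0],[0,0,-1]])
print('shift',M.T@(np.array([x,y,z])-s['tool_pos']),'rot',R.from_matrix(M.T@G).as_rotvec(degrees=True))
E
python3 d.py 475.4 268.1 90 2.3
```

```text
shift [-305.8  -97.4  102.8] rot [-0.1  0.  61.2]
```
Rows: each ≤41.7 mm and 7.16°. 10 rows. Position total 337mm -> 9 rows. Last rows decelerate. Obstacles: robot at z 193 → 90 keep high first? Path over empty worktop near the holder; descends to 90 > 50. Straight line fine: endblock 24 high, approached from +y side. Good. Close the gripper: opening 0.

The manual's scale: shifts go in units of 25 mm and turns go in units of 10 degrees. Converting my numbers, -10 mm is -0.4, -305.8 mm is -12.232, 61.2 degrees is 6.12.

```bash
python3 steer.py '{"steps": [[-1.32,-0.4,0.44,0,0,0.65,0],[-2.64,-0.84,0.88,0,0,1.3,0],[-3.96,-1.24,1.32,0,0,1.95,0],[-5.28,-1.68,1.76,0,0,2.6,0],[-6.6,-2.08,2.2,0,0,3.25,0],[-7.92,-2.52,2.64,0,0,3.9,0],[-9.24,-2.92,3.08,0,0,4.55,0],[-10.4,-3.36,3.52,0,0,5.2,0],[-11.48,-3.68,3.92,0,0,5.8,0],[-12.232,-3.896,4.112,-0.01,0,6.12,0]]}' 40; python3 steer.py '{"steps": [[0,0,0,0,0,0,0],[0,0,0,0,0,0,0],[0,0,0,0,0,0,0]]}'; python3 d.py 475.4 268.1 60 2.3
python3 - <<'E'
from station import arm
import cv2
i=arm.grab_frame('side')['img'][170:290,90:250]
j=arm.grab_frame('wrist')['img']
import numpy as np
cv2.imwrite('pics/w1.png',np.hstack([cv2.resize(i,(400,300)),cv2.resize(j,(400,300))])[:,:,::-1])
E
```

```text
t: 0.93
tool_pos: [476.7, 266.3, 89.0]
ee_rot: [[-0.033, 0.999, -0.001], [0.999, 0.033, 0.0], [0.0, -0.001, -1.0]]
wrist_force: [0.6, 0.5, 0.3]
gripper_width: -0.1
gripper_force: 0.0
t: 1.18
tool_pos: [475.1, 268.9, 90.6]
ee_rot: [[-0.041, 0.999, 0.001], [0.999, 0.041, 0.001], [0.001, 0.001, -1.0]]
wrist_force: [-0.4, 0.3, 0.9]
gripper_width: 0.0
gripper_force: 0.0
shift [-0.8  0.2 30.6] rot [ 0.1 -0.1  0.1]
```

View pics/w1.png

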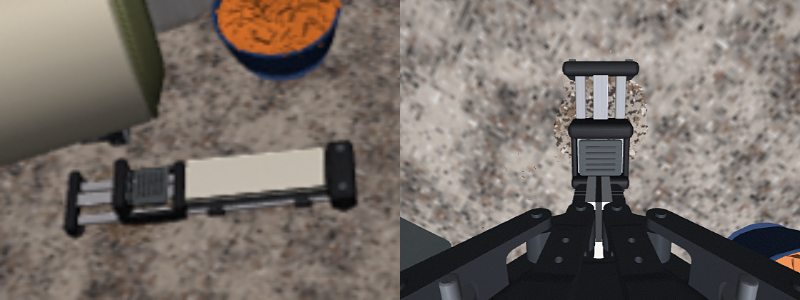

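The gripper is shut, aligned with the holder and above the pocket. Next I descend and feel for the cap.

Scaled: 43 mm is 1.72, 40 mm is 1.6.

```bash
python3 steer.py '{"steps": [[0,0,0.6,0,0,0,0],[0,0,1.2,0,0,0,0],[0,0,1.6,0,0,0,0],[0,0,1.72,0,0,0,0],[0,0,1.72,0,0,0,0]]}' |grep -E "tool_pos|wrist"; python3 steer.py '{"steps": [[0,0,0.04,0,0,0,0],[0,0,0.08,0,0,0,0],[0,0,0.08,0,0,0,0]]}'|grep -E "tool_pos|wrist";  python3 steer.py '{"steps": [[0,0,0.04,0,0,0,0],[0,0,0.08,0,0,0,0],[0,0,0.08,0,0,0,0]]}'|grep -E "tool_pos|wrist"; python3 steer.py '{"steps": [[0,0,0.04,0,0,0,0],[0,0,0.08,0,0,0,0],[0,0,0.08,0,0,0,0]]}'|grep -E "tool_pos|wrist"
```

```text
tool_pos: [475.2, 268.8, 47.1]
wrist_force: [-0.4, -0.1, -0.2]
tool_pos: [476.0, 268.6, 46.0]
wrist_force: [-1.0, 0.8, -0.1]
tool_pos: [475.7, 268.4, 43.5]
wrist_force: [0.7, 0.0, -0.8]
tool_pos: [475.6, 268.4, 41.3]
wrist_force: [-0.3, 1.0, 0.6]
```

```bash
for i in 1 2 3; do python3 steer.py '{"steps": [[0,0,0.04,0,0,0,0],[0,0,0.06,0,0,0,0],[0,0,0.06,0,0,0,0]]}'|grep -E "tool_pos|wrist"; done
```

```text
tool_pos: [475.7, 268.5, 39.9]
wrist_force: [-0.4, -0.2, 0.4]
tool_pos: [475.7, 268.5, 38.4]
wrist_force: [0.5, -0.4, 0.1]
tool_pos: [475.7, 268.5, 36.9]
wrist_force: [-0.3, 0.5, -0.6]
```

```bash
for i in 1 2; do python3 steer.py '{"steps": [[0,0,0.04,0,0,0,0],[0,0,0.06,0,0,0,0],[0,0,0.06,0,0,0,0]]}'|grep -E "tool_pos|wrist"; done
```

```text
tool_pos: [475.7, 268.5, 35.4]
wrist_force: [0.0, 0.4, 0.0]
tool_pos: [475.7, 268.5, 33.9]
wrist_force: [0.3, -1.1, 0.2]
```

```bash
for i in 1 2; do python3 steer.py '{"steps": [[0,0,0.04,0,0,0,0],[0,0,0.04,0,0,0,0]]}'|grep -E "tool_pos|wrist"; done
```

```text
tool_pos: [475.7, 268.5, 32.9]
wrist_force: [1.0, 0.2, -0.3]
tool_pos: [475.7, 268.5, 31.9]
wrist_force: [-0.3, -1.1, -0.3]
```

No contact yet below the expected height, so I'll look before going on.

```bash
python3 - <<'E'
from station import arm
import cv2,numpy as np
i=arm.grab_frame('side')['img'][200:270,100:200]
j=arm.grab_frame('wrist')['img'][60:320,140:420]
cv2.imwrite('pics/w2.png',np.hstack([cv2.resize(i,(400,300),interpolation=3),cv2.resize(j,(400,370))[:300]])[:,:,::-1])
s=arm.sense();print(s['tool_pos'],s['wrist_force'],s['effort'],s['gripper_width'])
E
```

```text
[475.74570574 268.48276343  31.99131095] [-0.25059402 -0.53927036 -0.12743536] [-2.68639538e-03 -4.76346910e+01 -1.74374682e+01  9.07744834e-04
 -8.20754736e-03  6.96137207e-06] -0.07050115898954167
```

View pics/w2.png

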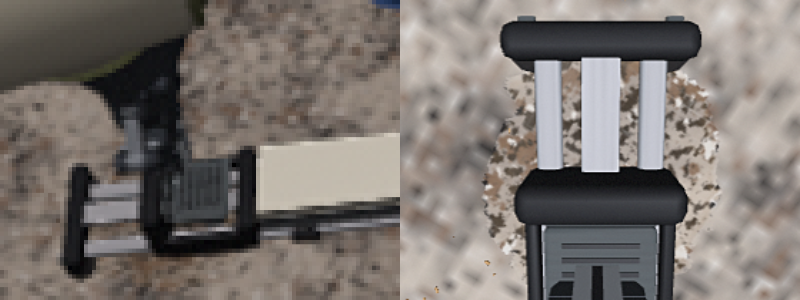

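```bash
python3 - <<'E'
from station import arm
import numpy as np
np.set_printoptions(precision=1,suppress=True)
for n in('side','wrist'):
    f=arm.grab_frame(n);E=np.linalg.inv(f['extrinsics'])
    for p in ([475.7,268.5,32],[476,261.5,32],[476,261.5,40],[476,268.5,45]):
        c=E[:3,:3]@np.array(p)+E[:3,3];u=f['intrinsics']@(c*[1,-1,-1]);u=u[:2]/u[2]
        print(n,p,u,'crop',(u-[100,200])*[4,300/70] if n=='side' else (u-[140,60])*[400/280,370/260])
    print(f['extrinsics'][:3])
E
```

```text
side [475.7, 268.5, 32] [147.3 244.8] crop [189.3 191.9]
side [476, 261.5, 32] [149.9 244.5] crop [199.7 190.8]
side [476, 261.5, 40] [149.3 243. ] crop [197.  184.2]
side [476, 268.5, 45] [146.2 242.2] crop [184.9 180.7]
[[  -0.1    0.8   -0.6 -187.3]
 [  -1.    -0.1    0.   -32.6]
 [   0.     0.6    0.8 1083.2]]
wrist [475.7, 268.5, 32] [276.4 236.6] crop [194.9 251.3]
wrist [476, 261.5, 32] [276.5 248.2] crop [195.  267.8]
wrist [476, 261.5, 40] [276.5 253.7] crop [195.  275.7]
wrist [476, 268.5, 45] [277.  245.1] crop [195.7 263.4]
[[  1.   -0.   -0.  473.2]
 [  0.    1.    0.3 333.9]
 [  0.   -0.3   1.  212.1]]
```

```bash
python3 - <<'E'
from station import arm
import cv2,numpy as np
i=arm.grab_frame('side')['img'][215:265,115:165]
j=arm.grab_frame('wrist')['img'][180:300,216:336]
cv2.imwrite('pics/w3.png',cv2.convertScaleAbs(np.hstack([cv2.resize(i,(400,400),interpolation=3),cv2.resize(j,(400,400),interpolation=3)])[:,:,::-1],alpha=1.8,beta=15))
E
```

```text
(no output)
```

View pics/w3.png

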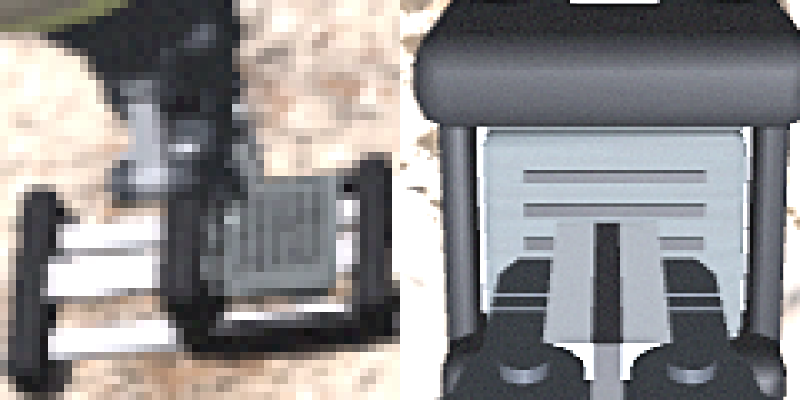

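```bash
python3 - <<'E'
from station import arm
import numpy as np
from tri import *
np.set_printoptions(precision=1,suppress=True)
w=arm.grab_frame('wrist');s=arm.grab_frame('side')
print(w['intrinsics'])
for z in (32,40,50,60,70,80): print(z,plane(ray(w,(278,247.5)),z),'side',plane(ray(s,(145.5,236.5)),z))
print(tri([ray(w,(278,247.5)),ray(s,(145.5,236.5))]))
# cap corners by wrist: left/right back corners
for p in((242,220),(439.5-0,219)): print(plane(ray(w,p),36))
for p in ((216+(485-400)*.3,180+130*.3),(216+(745-400)*.3,180+130*.3)): print(plane(ray(w,p),36),plane(ray(w,p),28))
E
```

```text
[[339.9   0.  277.7]
 [  0.  339.9 207.5]
 [  0.    0.    1. ]]
32 [476.9 262.   32. ] side [502.9 276.   32. ]
40 [476.7 265.2  40. ] side [497.7 273.6  40. ]
50 [476.5 269.2  50. ] side [491.1 270.7  50. ]
60 [476.3 273.1  60. ] side [484.6 267.7  60. ]
70 [476.1 277.1  70. ] side [478.  264.8  70. ]
80 [475.9 281.1  80. ] side [471.4 261.9  80. ]
(array([479.6, 270.1,  61.2]), np.float64(4.685932079314762))
[456.7 278.7  36. ]
[563.7 283.4  36. ]
[456.4 279.3  36. ] [455.6 276.8  28. ]
[498.6 280.9  36. ] [499.7 278.5  28. ]
```

Both views put the visible fingertips well above the cap, so I'll keep feeling downward in small steps. The release spring gives 8 mm of warning.

```bash
for i in 1 2; do python3 steer.py '{"steps": [[0,0,0.06,0,0,0,0],[0,0,0.12,0,0,0,0],[0,0,0.12,0,0,0,0]]}'|grep -E "tool_pos|wrist"; done
```

```text
tool_pos: [475.6, 268.5, 28.7]
wrist_force: [0.0, -0.1, 0.2]
tool_pos: [475.6, 268.5, 25.7]
wrist_force: [0.0, -0.7, 0.1]
```

```bash
for i in 1 2; do python3 steer.py '{"steps": [[0,0,0.06,0,0,0,0],[0,0,0.12,0,0,0,0],[0,0,0.12,0,0,0,0]]}'|grep -E "tool_pos|wrist"; done; python3 - <<'E'
from station import arm
import cv2,numpy as np
i=arm.grab_frame('side')['img'][205:265,115:165]
j=arm.grab_frame('wrist')['img'][180:300,216:336]
cv2.imwrite('pics/w4.png',cv2.convertScaleAbs(np.hstack([cv2.resize(i,(400,480),interpolation=3),cv2.resize(j,(400,480),interpolation=3)])[:,:,::-1],alpha=1.8,beta=15))
E
```

```text
tool_pos: [475.6, 268.5, 22.7]
wrist_force: [-0.5, -0.6, -0.5]
tool_pos: [475.6, 268.5, 19.7]
wrist_force: [-0.1, 0.1, -0.2]
```

View pics/w4.png

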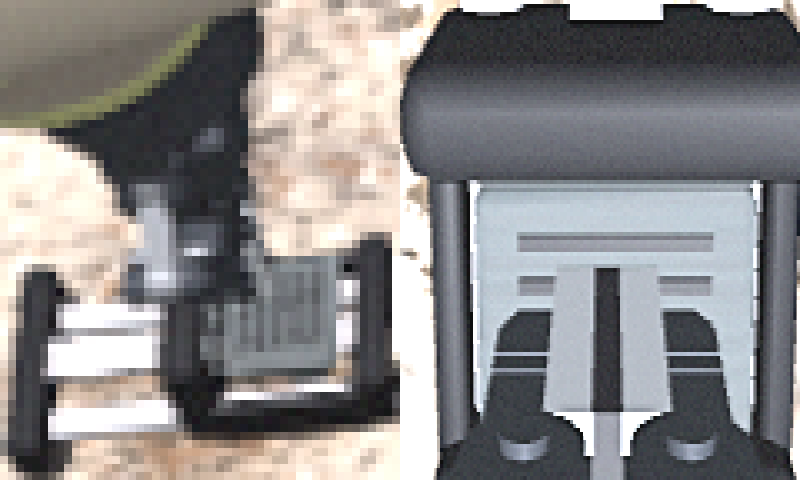

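Still a visible gap: the ribs are unmoved and there is no force. Continuing.

```bash
for i in 1 2; do python3 steer.py '{"steps": [[0,0,0.06,0,0,0,0],[0,0,0.12,0,0,0,0],[0,0,0.12,0,0,0,0]]}'|grep -E "tool_pos|wrist"; done
```

```text
tool_pos: [475.6, 268.5, 16.7]
wrist_force: [-1.1, 0.8, -0.7]
tool_pos: [475.7, 268.5, 13.7]
wrist_force: [0.5, -0.3, 0.5]
```

```bash
for i in 1 2; do python3 steer.py '{"steps": [[0,0,0.06,0,0,0,0],[0,0,0.12,0,0,0,0],[0,0,0.12,0,0,0,0]]}'|grep -E "tool_pos|wrist"; done
```

```text
tool_pos: [475.6, 268.5, 10.7]
wrist_force: [0.3, 0.7, 0.0]
tool_pos: [475.7, 268.5, 7.7]
wrist_force: [-0.2, 0.2, -0.3]
```

```bash
for i in 1 2; do python3 steer.py '{"steps": [[0,0,0.04,0,0,0,0],[0,0,0.08,0,0,0,0],[0,0,0.08,0,0,0,0]]}'|grep -E "tool_pos|wrist"; done
```

```text
tool_pos: [475.7, 268.5, 5.8]
wrist_force: [0.2, -0.8, -0.7]
tool_pos: [475.7, 268.5, 3.8]
wrist_force: [0.8, 0.1, 1.4]
```

```bash
for i in 1 2; do python3 steer.py '{"steps": [[0,0,0.04,0,0,0,0],[0,0,0.08,0,0,0,0],[0,0,0.08,0,0,0,0]]}'|grep -E "tool_pos|wrist"; done
```

```text
tool_pos: [475.7, 268.5, 1.8]
wrist_force: [-0.6, -0.3, 0.6]
tool_pos: [475.7, 268.5, -0.2]
wrist_force: [0.7, -0.2, -0.6]
```

```bash
for i in 1 2; do python3 steer.py '{"steps": [[0,0,0.04,0,0,0,0],[0,0,0.06,0,0,0,0],[0,0,0.06,0,0,0,0]]}'|grep -E "tool_pos|wrist"; done
```

```text
tool_pos: [475.7, 268.5, -1.6]
wrist_force: [0.2, 0.3, 0.2]
tool_pos: [475.9, 268.6, -2.9]
wrist_force: [-1.0, 0.3, 3.1]
```

```bash
for i in 1 2; do python3 steer.py '{"steps": [[0,0,0.04,0,0,0,0],[0,0,0.06,0,0,0,0],[0,0,0.06,0,0,0,0]]}'|grep -E "tool_pos|wrist"; done
```

```text
tool_pos: [475.9, 268.6, -4.4]
wrist_force: [-0.5, 1.4, 3.3]
tool_pos: [475.9, 268.6, -6.0]
wrist_force: [-0.5, 1.0, 4.4]
```

Contact: about 3.1 N at reported z ≈ -2.5, then rising at the release spring's rate (0.44 N/mm). The real fingertip is therefore about 40 mm above the reported TCP, and I'll use heights by contact. Pressing to the stop.

```bash
for i in 1 2; do python3 steer.py '{"steps": [[0,0,0.04,0,0,0,0],[0,0,0.08,0,0,0,0],[0,0,0.08,0,0,0,0]]}'|grep -E "tool_pos|wrist"; done
```

```text
tool_pos: [475.9, 268.6, -8.0]
wrist_force: [0.2, 1.9, 4.2]
tool_pos: [475.9, 268.7, -10.0]
wrist_force: [-1.2, 0.6, 5.8]
```

```bash
python3 steer.py '{"steps": [[0,0,0.02,0,0,0,0],[0,0,0.04,0,0,0,0],[0,0,0.04,0,0,0,0]]}'|grep -E "tool_pos|wrist"; 
```

```text
tool_pos: [476.1, 268.8, -10.5]
wrist_force: [-2.1, 2.5, 9.1]
```

Scaled: 8 mm is 0.32, 4 mm is 0.16.

```bash
python3 steer.py '{"steps": [[0.04,0,0.02,0,0,0,0],[0.08,0,0.02,0,0,0,0],[0.16,0,0.02,0,0,0,0],[0.24,0,0.02,0,0,0,0],[0.32,0,0.02,0,0,0,0],[0.32,0,0.02,0,0,0,0]]}'|grep -E "tool_pos|wrist"; 
```

```text
tool_pos: [475.8, 275.5, -10.9]
wrist_force: [-1.0, -5.3, 12.4]
```

Scaled: 5 mm is 0.2, 14 mm is 0.56.

```bash
python3 steer.py '{"steps": [[0.08,0,0,0,0,0,0],[0.2,0,0,0,0,0,0],[0.32,0,0,0,0,0,0],[0.44,0,0,0,0,0,0],[0.56,0,0,0,0,0,0],[0.56,0,0,0,0,0,0]]}'|grep -E "tool_pos|wrist"; python3 steer.py '{"steps": [[0.08,0,0,0,0,0,0],[0.2,0,0,0,0,0,0],[0.32,0,0,0,0,0,0],[0.4,0,0,0,0,0,0],[0.48,0,0,0,0,0,0],[0.48,0,0,0,0,0,0]]}'|grep -E "tool_pos|wrist"
```

```text
tool_pos: [475.2, 289.6, -10.9]
wrist_force: [-1.3, -6.6, 11.2]
tool_pos: [474.7, 301.3, -11.0]
wrist_force: [-1.4, -7.3, 11.3]
```

Scaled: 6 mm is 0.24, 4 mm is 0.16.

```bash
python3 steer.py '{"steps": [[0.08,0,0,0,0,0,0],[0.16,0,0,0,0,0,0],[0.24,0,0,0,0,0,0],[0.24,0,0,0,0,0,0]]}'|grep -E "tool_pos|wrist"; python3 steer.py '{"steps": [[0.04,0,0,0,0,0,0],[0.08,0,0,0,0,0,0],[0.08,0,0,0,0,0,0]]}'|grep -E "tool_pos|wrist"
```

```text
tool_pos: [474.7, 307.3, -10.9]
wrist_force: [-0.3, -7.1, 10.2]
tool_pos: [474.6, 309.1, -10.9]
wrist_force: [-1.3, -7.1, 10.7]
```

```bash
python3 steer.py '{"steps": [[0.02,0,0,0,0,0,0],[0.04,0,0,0,0,0,0],[0.04,0,0,0,0,0,0]]}'|grep -E "tool_pos|wrist"
```

```text
tool_pos: [474.6, 310.0, -10.9]
wrist_force: [-0.6, -8.0, 10.3]
```

```bash
python3 steer.py '{"steps": [[0.02,0,0,0,0,0,0],[0.04,0,0,0,0,0,0],[0.04,0,0,0,0,0,0]]}'|grep -E "tool_pos|wrist";python3 steer.py '{"steps": [[0.02,0,0,0,0,0,0],[0.04,0,0,0,0,0,0],[0.04,0,0,0,0,0,0]]}'|grep -E "tool_pos|wrist"
```

```text
tool_pos: [474.5, 311.0, -10.9]
wrist_force: [-0.5, -8.3, 9.9]
tool_pos: [474.5, 311.9, -10.9]
wrist_force: [-0.7, -7.3, 9.9]
```

Scaled: 1 mm is 0.04, 0.5 mm is 0.02.

```bash
python3 steer.py '{"steps": [[0.02,0,0,0,0,0,0],[0.04,0,0,0,0,0,0],[0.04,0,0,0,0,0,0]]}'|grep -E "tool_pos|wrist"
```

```text
tool_pos: [474.4, 312.7, -10.9]
wrist_force: [-0.8, -10.1, 10.7]
```

Scaled: 1 mm is 0.04, 0.5 mm is 0.02.

```bash
python3 steer.py '{"steps": [[0.02,0,0,0,0,0,0],[0.04,0,0,0,0,0,0],[0.04,0,0,0,0,0,0]]}'|grep -E "tool_pos|wrist"
```

```text
tool_pos: [474.4, 312.7, -10.9]
wrist_force: [-0.3, -15.3, 13.4]
```

The jaw is on its stop. The y force jumped to 15 N with no movement. Now I lift straight up, holding the jaw back so the release comes up, then ease forward.

```bash
python3 steer.py '{"steps": [[0,0,-0.06,0,0,0,0],[0,0,-0.12,0,0,0,0],[0,0,-0.18,0,0,0,0],[0,0,-0.24,0,0,0,0],[0,0,-0.3,0,0,0,0],[0,0,-0.36,0,0,0,0],[0,0,-0.4,0,0,0,0],[0,0,-0.42,0,0,0,0],[0,0,-0.42,0,0,0,0]]}'|grep -E "tool_pos|wrist"; python3 steer.py '{"steps": [[-0.04,0,0,0,0,0,0],[-0.08,0,0,0,0,0,0],[-0.12,0,0,0,0,0,0],[-0.16,0,0,0,0,0,0],[-0.24,0,0,0,0,0,0],[-0.32,0,0,0,0,0,0],[-0.32,0,0,0,0,0,0]]}'|grep -E "tool_pos|wrist"
```

```text
tool_pos: [472.5, 312.5, -3.0]
wrist_force: [0.7, -11.7, -7.7]
tool_pos: [474.8, 307.8, -0.5]
wrist_force: [-0.1, 0.4, 0.4]
```

Scaled: -85 mm is -3.4, -70 mm is -2.8.

```bash
python3 steer.py '{"steps": [[0,0,-0.6,0,0,0,0],[0,0,-1.6,0,0,0,0],[0,0,-2.8,0,0,0,85],[0,0,-3.4,0,0,0,85],[0,0,-3.4,0,0,0,85]]}' 60|grep -E "tool_pos|wrist"; python3 d.py 480.3 147.2 60 2.3
```

```text
tool_pos: [476.3, 308.8, 88.2]
wrist_force: [0.5, -0.4, 0.3]
shift [-161.8   -2.8   27.5] rot [ 0.6 -0.3  0. ]
```

```bash
python3 steer.py '{"steps": [[-0.8,0,0,0,0,0,85],[-2,0,0,0,0,0,85],[-3.4,-0.04,0,0,0,0,85],[-4.8,-0.08,0.32,0,0,0,85],[-5.92,-0.1,0.64,0,0,0,85],[-6.4,-0.112,0.96,0,0,0,85],[-6.4,-0.112,0.96,0,0,0,85],[-6.4,-0.112,0.96,0,0,0,85],[-6.4,-0.112,0.96,0,0,0,85]]}'|grep -E "t:|tool_pos|wrist"; python3 d.py 480.3 147.2 60 2.3
python3 - <<'E'
from station import arm
import cv2,numpy as np
a=arm.grab_frame('side')['img'][215:275,108:241]
b=arm.grab_frame('top')['img'][225:263,108:241]
w=arm.grab_frame('wrist');np.savez('pics/w5.npz',**w)
L=np.vstack([cv2.resize(a,(399,240),interpolation=3),cv2.resize(b,(399,152),interpolation=3)])
cv2.imwrite('pics/w5.png',np.hstack([L,cv2.resize(w['img'],(401,392))])[:,:,::-1])
E
```

```text
t: 15.12
tool_pos: [478.0, 148.4, 60.1]
ee_rot: [[-0.04, 0.999, 0.002], [0.999, 0.04, 0.001], [0.001, 0.002, -1.0]]
wrist_force: [-0.4, 0.6, 1.4]
shift [-1.2  2.2  0.1] rot [ 0.1 -0.1  0. ]
```

View pics/w5.png

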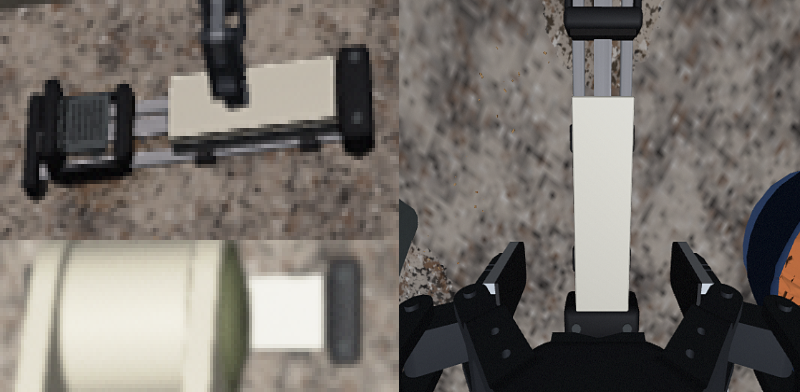

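Side and top views: the jaw now sits by the end block with a gap of about 36 mm to the stone, so it's locked at the last notch. The wrist view shows the open fingers straddling the stone, about 2-3 mm off centre. Correcting and descending.

Scaled: 62 mm is 2.48, 20 mm is 0.8.

```bash
python3 steer.py '{"steps": [[-0.048,0.088,0.8,0,0,0,85],[-0.048,0.088,1.8,0,0,0,85],[-0.048,0.088,2.48,0,0,0,85],[-0.048,0.088,2.8,0,0,0,85],[-0.048,0.088,2.8,0,0,0,85],[-0.048,0.088,2.8,0,0,0,85]]}'|grep -E "tool_pos|wrist";python3 steer.py '{"steps": [[0,0,0.12,0,0,0,85],[0,0,0.24,0,0,0,85],[0,0,0.24,0,0,0,85]]}' |grep -E "tool_pos|wrist"
```

```text
tool_pos: [480.4, 146.8, -9.6]
wrist_force: [-0.2, 0.1, 0.2]
tool_pos: [480.2, 146.5, -15.9]
wrist_force: [-0.1, 0.2, -0.2]
```

```bash
python3 steer.py '{"steps": [[0,0,0.08,0,0,0,85],[0,0,0.16,0,0,0,85],[0,0,0.24,0,0,0,85],[0,0,0.24,0,0,0,85]]}' |grep -E "tool_pos|wrist"; python3 d.py 480.3 147.2 -22 2.3
```

```text
tool_pos: [479.9, 146.4, -22.4]
wrist_force: [0.0, 0.7, -0.3]
shift [ 0.8  0.4 -0.4] rot [ 0.1 -0.  -0. ]
```

Close gently, watching the force.

```bash
python3 steer.py '{"steps": [[0,0,0,0,0,0,65],[0,0,0,0,0,0,50],[0,0,0,0,0,0,40],[0,0,0,0,0,0,40],[0,0,0,0,0,0,40],[0,0,0,0,0,0,40],[0,0,0,0,0,0,40]]}' 40
```

```text
t: 16.93
tool_pos: [480.9, 146.4, -21.6]
ee_rot: [[-0.04, 0.999, 0.003], [0.999, 0.04, 0.001], [0.001, 0.003, -1.0]]
wrist_force: [1.6, 0.1, 5.7]
gripper_width: 49.9
gripper_force: 42.6
```

Scaled: -5 mm is -0.2, -10 mm is -0.4.

```bash
python3 steer.py '{"steps": [[0,0,0,0,0,0,30],[0,0,0,0,0,0,30],[0,0,-0.08,0,0,0,30],[0,0,-0.2,0,0,0,30],[0,0,-0.4,0,0,0,30],[0,0,-0.4,0,0,0,30],[0,0,-0.4,0,0,0,30]]}' 70; python3 steer.py '{"steps": [[0,0,-0.4,0,0,0,30],[0,0,-1.2,0,0,0,30],[0,0,-2.2,0,0,0,30],[0,0,-3.2,0,0,0,30],[0,0,-3.6,0,0,0,30],[0,0,-3.6,0,0,0,30],[0,0,-3.6,0,0,0,30]]}'; python3 d.py 472 -185.8 70 -3.3
```

```text
t: 17.52
tool_pos: [479.9, 146.4, -12.0]
ee_rot: [[-0.04, 0.999, 0.001], [0.999, 0.04, 0.001], [0.001, 0.001, -1.0]]
wrist_force: [0.6, 0.2, -5.1]
gripper_width: 48.8
gripper_force: 73.3
t: 18.1
tool_pos: [479.6, 146.3, 77.6]
ee_rot: [[-0.04, 0.999, 0.001], [0.999, 0.04, 0.001], [0.001, 0.001, -1.0]]
wrist_force: [-0.6, 0.6, -5.1]
gripper_width: 48.6
gripper_force: 74.2
shift [-331.5  -20.9    7.3] rot [ 0.1 -0.1  5.6]
```

```bash
python3 steer.py '{"steps": [[-0.4,0,0,0,0,0,30],[-1.2,-0.08,0,0,0,0.05,30],[-2.4,-0.16,0,0,0,0.1,30],[-3.8,-0.24,0,0,0,0.15,30],[-5.2,-0.32,0,0,0,0.2,30],[-6.6,-0.4,0,0,0,0.25,30],[-8,-0.48,0,0,0,0.3,30],[-9.4,-0.6,0,0,0,0.4,30],[-10.6,-0.68,0,0,0,0.5,30],[-11.6,-0.72,0,0,0,0.56,30]]}'|grep -E "tool_pos|wrist";python3 steer.py '{"steps": [[-0.8,-0.04,0,0,0,0,30],[-1.32,-0.08,0,0,0,0,30],[-1.6,-0.12,0,0,0,0,30],[-1.6,-0.12,0,0,0,0,30],[-1.6,-0.12,0,0,0,0,30]]}'; python3 d.py 472 -185.8 20 -3.3
python3 - <<'E'
from station import arm
import cv2,numpy as np
f=arm.grab_frame('side');np.savez('pics/s6.npz',**f)
cv2.imwrite('pics/s6.png',f['img'][:,:,::-1])
E
```

```text
tool_pos: [472.3, -146.7, 76.3]
wrist_force: [0.5, 0.4, -4.0]
t: 19.35
tool_pos: [467.8, -183.2, 77.2]
ee_rot: [[0.058, 0.998, 0.0], [0.998, -0.058, 0.002], [0.002, 0.0, -1.0]]
wrist_force: [-0.5, -0.3, -4.1]
gripper_width: 48.8
gripper_force: 74.0
shift [-2.5  4.3 57.2] rot [ 0.  -0.1 -0. ]
```

Scaled: 85 mm is 3.4, -1 mm is -0.04.

```bash
python3 steer.py '{"steps": [[-0.04,0.08,0.6,0,0,0,30],[-0.1,0.172,1.4,0,0,0,30],[-0.1,0.172,2.2,0,0,0,30],[-0.1,0.172,2.88,0,0,0,30],[-0.1,0.172,3.28,0,0,0,30],[-0.1,0.172,3.4,0,0,0,30],[-0.1,0.172,3.4,0,0,0,30],[-0.1,0.172,3.4,0,0,0,30]]}'|grep -E "tool_pos|wrist"; python3 d.py 472 -185.8 -12 -3.3
```

```text
tool_pos: [472.9, -186.2, -6.8]
wrist_force: [0.3, 0.1, -3.8]
shift [ 0.3 -1.   5.2] rot [ 0.1 -0.   0. ]
```

```bash
python3 steer.py '{"steps": [[0,-0.028,0.06,0,0,0,30],[0,-0.028,0.12,0,0,0,30],[0,-0.028,0.18,0,0,0,30],[0,-0.028,0.18,0,0,0,30]]}'|grep -E "tool_pos|wrist"; for i in 1 2 ; do python3 steer.py '{"steps": [[0,0,0.02,0,0,0,30],[0,0,0.04,0,0,0,30],[0,0,0.04,0,0,0,30]]}'|grep -E "tool_pos|wrist"; done
```

```text
tool_pos: [471.8, -186.5, -11.9]
wrist_force: [0.4, 0.6, -4.4]
tool_pos: [471.8, -186.5, -12.9]
wrist_force: [-0.9, -0.2, -5.2]
tool_pos: [471.9, -186.6, -13.4]
wrist_force: [-1.1, 1.7, 2.6]
```

Touchdown at the expected height. Releasing and backing straight up.

The manual's scale: shifts go in units of 25 mm and turns go in units of 10 degrees. Converting my numbers, -20 mm is -0.8, 20 mm is 0.8.

```bash
python3 steer.py '{"steps": [[0,0,0,0,0,0,52],[0,0,0,0,0,0,60],[0,0,0,0,0,0,75],[0,0,0,0,0,0,75],[0,0,0,0,0,0,80],[0,0,0,0,0,0,80]]}'; python3 steer.py '{"steps": [[0,0,-0.2,0,0,0,80],[0,0,-0.8,0,0,0,80],[0,0,-2,0,0,0,80],[0,0,-3.4,0,0,0,80],[0,0,-5,0,0,0,80],[0,0,-6,0,0,0,80],[0,0,-6.4,0,0,0,80]]}' |grep -E "tool_pos|wrist"; python3 steer.py '{"steps": [[0.8,0,-0.4,0,0,0,80],[2.4,-0.8,-0.8,0,0,0,80],[4,-2.4,-0.8,0,0,0,80],[5.6,-4,-0.8,0,0,0,80],[6.4,-4.8,-0.8,0,0,0,80],[6.4,-4.8,-0.8,0,0,0,80],[6.4,-4.8,-0.8,0,0,0,80],[6.4,-4.8,-0.8,0,0,0,80]]}'
python3 - <<'E'
from station import arm
import cv2,numpy as np
f=arm.grab_frame('side');g=arm.grab_frame('top');np.savez('pics/s7.npz',**f);np.savez('pics/t7.npz',**g)
a=cv2.resize(f['img'][180:275,105:372],(800,285),interpolation=3);b=cv2.resize(g['img'][185:290,105:372],(800,315),interpolation=3)
cv2.imwrite('pics/fin.png',np.vstack([a,b])[:,:,::-1])
E
```

```text
t: 21.4
tool_pos: [471.9, -186.6, -13.9]
ee_rot: [[0.058, 0.998, 0.002], [0.998, -0.058, 0.001], [0.001, 0.001, -1.0]]
wrist_force: [-0.1, 0.0, -0.6]
gripper_width: 80.3
gripper_force: 0.0
tool_pos: [472.8, -187.4, 150.6]
wrist_force: [-0.5, -0.7, -0.1]
t: 22.65
tool_pos: [360.8, -19.5, 166.8]
ee_rot: [[0.057, 0.998, 0.003], [0.998, -0.057, 0.0], [0.0, 0.003, -1.0]]
wrist_force: [0.5, 0.5, -0.4]
gripper_width: 79.9
gripper_force: 0.0
```

View pics/fin.png

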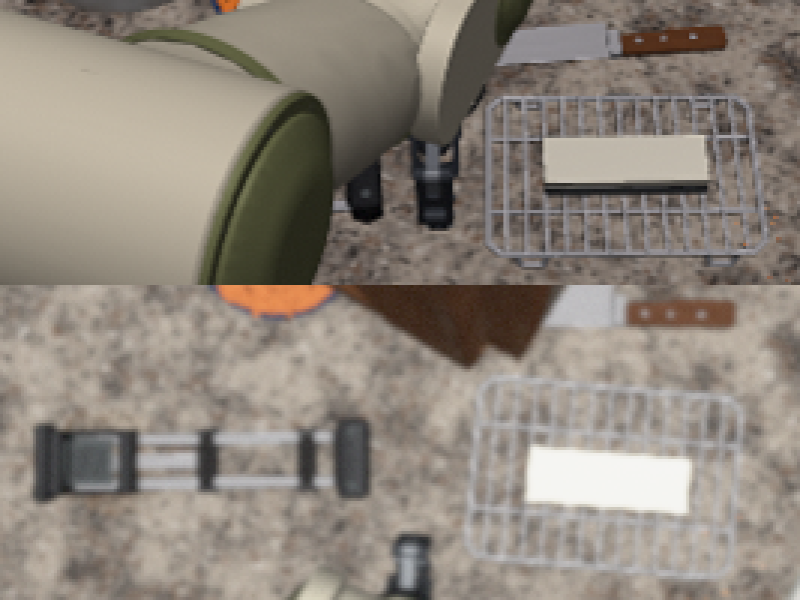

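The final views show the stone flat, lengthwise and central on the rack. The jaw is locked open by the end block, the knife is undisturbed, and the arm is clear of everything.

```bash
python3 -c "
from station import arm
print(arm.sign_off())"
```

```text
the job is handed in; nothing more can be done
None
```

The job is handed in at about 23 s: the jaw looks locked open at its last notch, and the whetstone lies flat and lengthwise on the middle of the rack; in the last pictures the knife looks undisturbed, but the mug was out of frame and only part of the bowl showed.

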